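# Snug the urn's drain plug and cap it

### The arm

A 6-joint arm with a two-finger parallel gripper is mounted at the origin on the work surface. World frame = base frame: x ahead of the robot, y to its left, z up, the work surface at z = 0. Lengths are in m, angles in rad, forces in N, time in s.
With the tool pointing down it reaches from about 0.225 to 0.875 m from the base axis. Payload 3.4 kg.
Tool frame: the origin (TCP) lies on the centre line of the jaws, within the pads' length; the fingertips stand 14 mm ahead of it and the grasp point (between the pads) lies 5 mm behind it; z points along the fingers, y is the line along which they close (so a half turn about z gives the same grasp; the last joint's range is limited). The gripper opens to 85 mm and grips with 20 to 120 N. Pads are 22 mm wide; open, the fingers measure 114 mm over their backs; the gripper's body (76 mm by 85 mm) begins 54 mm behind the grasp point. The pads swing forward as they close: fully open they stand 13 mm farther back than shut.
Start: joints at [-1.319, 0.276, 1.505, -0, 1.361, -0.121], TCP at [0.209, -0.536, 0.245] pointing down, gripper open.
Joint ranges: [-2.89, 2.89], [-0.75, 2.08], [0.22, 2.7], [-1.18, 4.32], [0.11, 2.71], [-2.7, 2.7]. Speed limits (rad/s): [2.57, 2.57, 3.14, 3.14, 3.14, 3.14].

### API

Orientations are given as a 3x3 rotation matrix whose columns are the frame's x, y, z axes.
In Python, from rig import arm gives the robot as it stands. The module is installed in compiled form; this text tells all that it offers.
- The arm moves only by the tool jog_arm, never from a script. Its argument "rows" is a list of rows, each an object of numbers: "x", "y", "z": the shift along the tool's x, y, z in mm; "ax", "ay", "az": the turn, a rotation vector about the tool's x, y, z in degrees. A call has 1 to 20 rows; each row is the pose to reach, as a shift and turn from the pose commanded when the call began, along the tool's axes at that moment; what a row does not reach only later rows make up. A row lasts 1/12 s, in which the tool goes at most 41.7 mm and 7.16 degrees, less where a joint would pass 70% of its speed; a pose out of reach is approached as far as the arm can. A call with a gripper value outside its range is refused whole. "fingers" is the finger opening in mm, from 0 to 85.4, set as the call begins (left out, the last holds). The fingers move at their own pace and stop on an object; "grip_force" is the grip in N (left out, the last holds). Time passes only in rows, so rows that repeat a pose let the fingers close. It gives the time, the measured TCP pose, the force, the opening and the grip force at its end, in the units of the state.
- arm.get_obs(): the state, without advancing time (a new reading comes with each control period).
- arm.snapshot(name): name is "scene" or "top" or "wrist"; returns the picture (480x640x3 uint8, red, green, blue); there is no depth.
- arm.get_calibration(name): a dict with "K" (3x3 intrinsics, pixels), "eye" and "attitude" of the camera in the world. Camera axes: x right, y up, looking along -z (the intrinsics and any distortion apply to the point x, -y, -z); pixel columns grow to the right and rows downward; lengths in m; the calibration is good to about 2 mm. The wrist camera is an equidistant fisheye: a pixel r from the principal point sees the ray r / f radians off the axis. A picture is of the moment at which its call begins: read the wrist's pose just before it. get_calibration takes no time and is no camera call; for the wrist camera it gives the pose at the moment of the call.
- arm.close_job(): hands the job in; it is judged then, once.
Trained networks look in the newest picture that a camera, given by its name, has taken for a name from the list of things; names that differ only in an ending like _2 or _b are one class to them, and where a whole thing is asked for, a point or a joint stands for the part that bears it (a point fixed in the world has none). Each returns a list of dicts, best first, with "conf" (0 to 1); they miss things now and then, are a little off and sometimes report something else, mostly with a low value. They report only what shows in the picture. A call takes as long as a camera call. They do not tell look-alikes from the thing itself.
- arm.look_for(target, camera): "at" ([x, y, z] in m, in world coordinates, good to about 4 mm: the middle of the surface that is visible of it).
The state is a dict: "clock": time; "joint_positions": joint angles; "qvel": joint speeds; "joint_efforts": joint torques, N m; "tool_pos": TCP position; "tool_rot": TCP orientation; "wrist_force": force on the tool from outside, world axes, zero at the start; "ft_torque": the same for the moment, N m; "width": finger opening in m; "finger_force": force on a finger pad.
Only numpy, scipy, OpenCV 4.12 (cv2) and the standard library are available. Lean on these libraries where they do the work, as an engineer would, in place of code of your own. Each camera call takes 0.05 s, during which the arm holds its last target. There are 200 camera calls.

### The job

The steel drinks urn stands upside down on the sorting table and its brass drain plug is still loose. Turn the plug clockwise by its bar until you feel it go snug, only hand-tight: do not force it on past snug and do not leave it slackened. Then set the aluminium cover cup with the black knob over the plug, all the way down onto the urn, and leave everything else where it is.

Things in the scene. Friction and masses are not known exactly. Their poses are not given: they have to be found in the camera images.
- collar (a point): foot of the brass drain collar on the upturned urn's base, on its axis; z up. Steel urn 166 mm across, base 105 mm above the table, three rubber feet 7 mm high at 64 mm radius; it is fixed to the table on a rubber mat. The round collar is 54 mm across and rises 12 mm above this point, top edge chamfered 4 mm
- plug_grip (a point): centre of the brass plug's grip bar, 29 mm above collar on its axis. Bar 44 mm long along this point's x, 12 mm thick along its y, 26 mm high (16 to 42 mm above the urn's base), on a flange 32 mm across, 4 mm high. The plug only turns about z, clockwise from above tightens; 0.06 N m turns it until, 0.8 to 2.6 rad from its start, its taper bites (see seat). It stays where left
- seat (a point): hidden tapered seat on the collar's axis, 45 mm below the urn's base. Still until the plug bites, then sinks 1 mm per rad turned: 0.2 mm is snug enough, 0.65 mm over-tightened. The turning moment jumps from 0.06 to 0.20 N m at the bite and climbs: 0.30 after 0.2 rad, 0.40 (snug) after 0.4, 0.52 after 0.65, with no stop. (Held still after a step, a wrist can read 0.1 to 0.15 less)
- plug_tip (a point): lower end of the plug's thread, hidden in the collar on its axis: 40 mm below the urn's base once the taper bites, higher by 0.3 mm per rad that the plug is still, or again, unscrewed; too little to be read from its noisy pose
- cap: the cover cup: aluminium cup upside down, open below, 65 mm across outside, 59 mm inside, 50 mm high outside, 46 mm deep inside, with a black knob on top 20 mm across and 22 mm high (50 to 72 mm above the rim; its top 16 mm are straight). About 70 g. Origin: centre of its rim, on the underside; z up. It is to stand on the urn's base around the collar
- lid: bystander: flat steel pot lid, 72 mm across, 36 mm high with its knob (20 mm across); only a shallow disc, not the cover cup. Origin: centre of its underside
- tumbler: bystander: glass tumbler, 68 mm across, 90 mm high, origin under its centre
- candlestick: bystander: silver candlestick, foot 90 mm across, 100 mm high, origin under its centre
- teapot: bystander: silver teapot, body 100 mm across, 102 mm high, spout to +x and handle to -x, 160 mm long over both; origin under its centre
- bowl: bystander: white sugar bowl, 84 mm across, 50 mm high, origin under its centre
- mill: bystander: dark wooden pepper mill, 52 mm across, 115 mm high, origin under its centre
- spoon: bystander: steel spoon lying flat, 130 mm long
Things that resemble listed ones, but are neither listed nor needed, are in the scene too. What is shaped like the part that bears collar but green is not meant.

How it is judged:
By the outcome, as a careful person would: the job done as asked, in the order asked, and still so for the second after the job is handed in, with the robot touching nothing.
It also fails if it takes over 72 s, if anything falls off the work surface, if the arm or the gripper's body presses on something with over 40 N, if the wrist force passes 120 N, or if a joint passes its speed limit or range.

## Working session

There is one attempt and no reset: what is moved stays moved. The work goes in short steps, Python scripts to look and compute and a tool call to move; the robot and the scene stay as the last step left them, time stands still between calls to the robot, and variables do not carry over. Pictures are saved under pics/ and viewed, at most 10 in all, crops included, and the job is handed in when it is done.

Besides the shell and the picture viewer there is one more tool, called as name([rows], argument=value, ...), one row to a line, values as JSON. jog_arm: Moves the arm, as the interface text tells. Its arguments: {"type":"object","properties":{"rows":{"type":"array","items":{"type":"object","properties":{"x":{"type":"number"},"y":{"type":"number"},"z":{"type":"number"},"ax":{"type":"number"},"ay":{"type":"number"},"az":{"type":"number"}}}},"fingers":{"type":"number"},"grip_force":{"type":"number"}},"required":["rows"]}

```bash
mkdir -p pics
cat > h.py <<'E'
import numpy as np, cv2
from rig import arm
def snap(cam,name,crop=None,scale=1):
    im=arm.snapshot(cam)
    if crop: x0,y0,x1,y1=crop; im=im[y0:y1,x0:x1]
    if scale!=1: im=cv2.resize(im,None,fx=scale,fy=scale,interpolation=cv2.INTER_CUBIC)
    cv2.imwrite('pics/'+name+'.png',im[:,:,::-1]); return im
def proj(cam,p):
    c=arm.get_calibration(cam);K=np.array(c['K']);R=np.array(c['attitude']);e=np.array(c['eye'])
    q=R.T@(np.array(p)-e);q=np.array([q[0],-q[1],-q[2]])
    if cam=='wrist':
        r=np.hypot(q[0],q[1]);t=np.arctan2(r,q[2]);q=np.array([q[0]/r*t,q[1]/r*t,1])
    else: q=q/q[2]
    return (K@q)[:2]
def ray(cam,uv):
    c=arm.get_calibration(cam);K=np.array(c['K']);R=np.array(c['attitude']);e=np.array(c['eye'])
    q=np.linalg.solve(K,[uv[0],uv[1],1])
    if cam=='wrist':
        t=np.hypot(q[0],q[1]);q=np.array([q[0]/t*np.sin(t),q[1]/t*np.sin(t),np.cos(t)])
    return e,R@np.array([q[0],-q[1],-q[2]])
def atz(cam,uv,z):
    e,d=ray(cam,uv); return e+d*(z-e[2])/d[2]
E
python3 - <<'E'
from h import *
a=snap('scene','scene0');b=snap('top','top0')
print({k:(np.array(v).round(3).tolist()) for k,v in arm.get_calibration('top').items()})
print({k:(np.array(v).round(3).tolist()) for k,v in arm.get_calibration('scene').items()})
for n in ['cap','lid','collar','plug_grip','tumbler']:
  for c in ['top','scene']:
    for d in arm.look_for(n,c)[:4]: print(n,c,np.round(d['at'],3),round(d['conf'],2),proj(c,d['at']).round())
o=arm.get_obs();print({k:np.round(v,3).tolist() for k,v in o.items()})
E
```

```text
{'K': [[446.243, 0.0, 312.869], [0.0, 446.243, 232.408], [0.0, 0.0, 1.0]], 'eye': [0.371, -0.04, 1.002], 'attitude': [[0.005, 0.982, -0.189], [-1.0, 0.01, 0.027], [0.029, 0.189, 0.982]]}
{'K': [[573.242, 0.0, 319.016], [0.0, 573.242, 239.393], [0.0, 0.0, 1.0]], 'eye': [1.501, 0.179, 0.765], 'attitude': [[-0.232, -0.529, 0.816], [0.972, -0.148, 0.181], [0.025, 0.836, 0.549]]}
cap top [0.465 0.131 0.049] 0.95 [220. 273.]
cap scene [0.483 0.135 0.046] 0.92 [401. 266.]
cap scene [0.35  0.064 0.006] 0.4 [376. 243.]
lid top [0.474 0.277 0.011] 0.78 [156. 270.]
lid scene [0.486 0.278 0.012] 0.59 [465. 290.]
lid scene [0.487 0.135 0.042] 0.36 [400. 268.]
collar top [ 0.748 -0.157  0.104] 0.76 [356. 139.]
collar top [ 0.475 -0.102  0.108] 0.6 [331. 266.]
collar scene [ 0.828 -0.149  0.092] 0.69 [214. 332.]
collar scene [ 0.539 -0.091  0.078] 0.6 [292. 252.]
collar scene [0.352 0.064 0.008] 0.4 [376. 243.]
collar scene [0.751 0.058 0.063] 0.29 [341. 336.]
plug_grip top [ 0.483 -0.104  0.146] 0.62 [334. 259.]
plug_grip top [ 0.771 -0.165  0.145] 0.59 [362. 121.]
plug_grip top [ 0.616 -0.394  0.085] 0.16 [466. 202.]
plug_grip scene [ 0.496 -0.104  0.134] 0.65 [292. 218.]
plug_grip scene [ 0.781 -0.162  0.134] 0.58 [215. 295.]
tumbler top [0.748 0.056 0.056] 0.68 [259. 146.]
tumbler scene [0.751 0.056 0.061] 0.62 [340. 337.]
{'clock': 0.6, 'joint_positions': [-1.319, 0.276, 1.505, -0.0, 1.361, -0.121], 'qvel': [-0.001, -0.0, -0.0, 0.0, 0.001, 0.002], 'joint_efforts': [-0.0, -41.639, -24.599, -0.0, 0.0, -0.0], 'tool_pos': [0.209, -0.536, 0.245], 'tool_rot': [[0.931, 0.364, -0.0], [0.364, -0.931, -0.0], [-0.0, 0.0, -1.0]], 'wrist_force': [0.829, -0.026, -0.205], 'ft_torque': [-0.021, -0.044, 0.008], 'finger_force': 0.0, 'width': 0.085}
```

View pics/scene0.png

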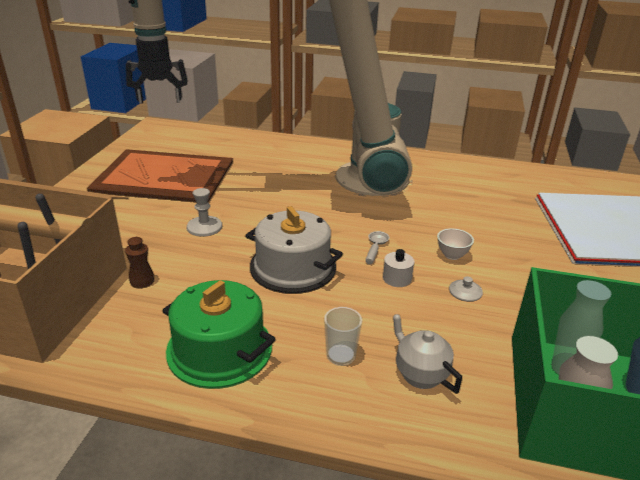

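View pics/top0.png

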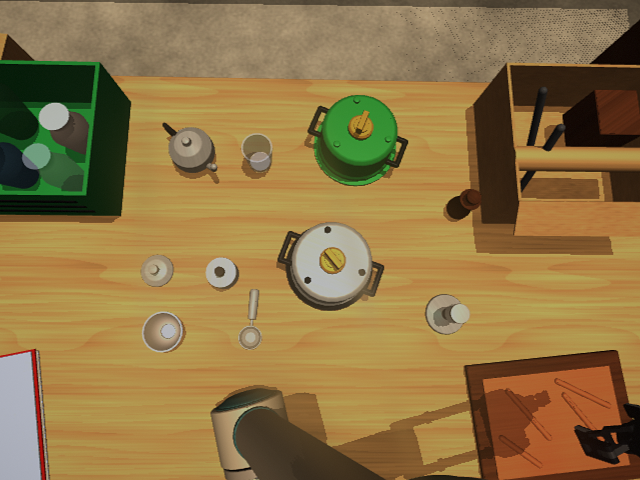

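The steel urn is at top (332,262) and scene (292,240); the green urn at top (360,130) is the look-alike. The cover cup with the black knob is at top (221,272) and scene (399,267). What could be mistaken for it is the silver-knobbed lid at top (157,270), and possibly the bowl at (163,331). I choose the steel urn and the black-knob cup, and check both in one close crop.

Run:
```python
from h import *
im=snap('top','crop1',(190,210,390,310),4)
full=arm.snapshot('top')
hsv=cv2.cvtColor(full,cv2.COLOR_RGB2HSV)
m=((hsv[...,0]>12)&(hsv[...,0]<32)&(hsv[...,1]>110)).astype(np.uint8)
sub=np.zeros_like(m);sub[240:285,312:355]=m[240:285,312:355]
ys,xs=np.nonzero(sub);print(len(xs),xs.min(),xs.max(),ys.min(),ys.max())
```

```text
547 320 345 247 273
```

View pics/crop1.png

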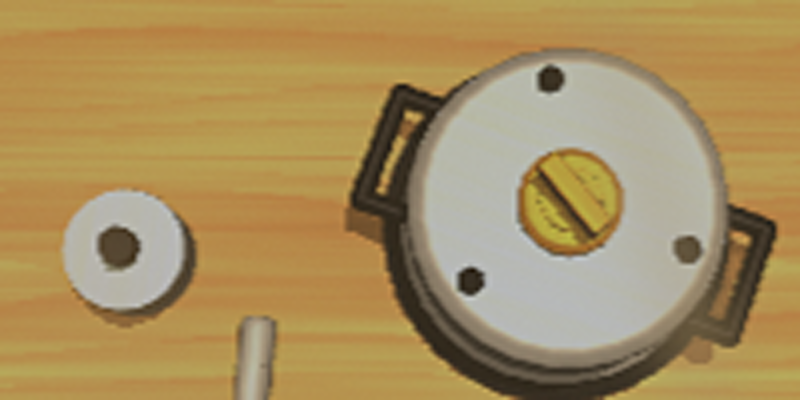

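The crop shows the steel urn with its collar centred at crop (571,202) and rubber feet at (550,79), (687,249) and (471,281). The bar runs from about (550,160) to (605,225). The aluminium cup is at (125,250), with its dark knob at (118,247).

Run:
```python
from h import *
T=lambda u,v:(190+(u-1.5)/4,210+(v-1.5)/4)
f=[atz('top',T(*p),.112) for p in [(550,79),(687,249),(471,281)]]
c=np.mean(f,0);print('feet c',c.round(4),[np.hypot(*(p-c)[:2]).round(4) for p in f])
print('collar',atz('top',T(571,202),.114).round(4))
a=atz('top',T(550,160),.147);b=atz('top',T(605,225),.147);print('bar',a.round(4),b.round(4),((a+b)/2).round(4),np.degrees(np.arctan2(*(b-a)[1::-1])))
print('knob',atz('top',T(118,247),.072).round(4),'cup rim top',atz('top',T(125,250),.045).round(4))
print(arm.get_calibration('wrist'))
o=arm.get_obs();print(o['tool_pos'],np.linalg.norm([.475,-.104]))
```

```text
feet c [ 0.4856 -0.1037  0.112 ] [np.float64(0.0638), np.float64(0.0633), np.float64(0.0634)]
collar [ 0.4854 -0.1043  0.114 ]
bar [ 0.5016 -0.0918  0.147 ] [ 0.4701 -0.1183  0.147 ] [ 0.4858 -0.1051  0.147 ] -139.86743262889007
knob [0.4654 0.1283 0.072 ] cup rim top [0.4665 0.1294 0.045 ]
{'K': array([[371.64829954,   0.        , 319.17521623],
       [  0.        , 371.64829954, 234.24505374],
       [  0.        ,   0.        ,   1.        ]]), 'eye': array([ 0.28258625, -0.50789532,  0.37372326]), 'attitude': array([[ 3.63393206e-01,  8.87273184e-01,  2.84062802e-01],
       [-9.31635836e-01,  3.46160304e-01,  1.10578990e-01],
       [-2.17493687e-04, -3.04826740e-01,  9.52407797e-01]])}
[ 0.20942839 -0.53554419  0.24536382] 0.4862519922838363
```

jog_arm([
  {"x": 23,"y": -17,"az": -7},
  {"x": 46,"y": -33,"az": -14},
  {"x": 69,"y": -50,"az": -21},
  {"x": 92,"y": -67,"az": -28},
  {"x": 115,"y": -84,"az": -35},
  {"x": 138,"y": -100,"az": -42},
  {"x": 161,"y": -117,"az": -49},
  {"x": 184,"y": -134,"az": -56},
  {"x": 207,"y": -150,"az": -63},
  {"x": 230,"y": -167,"az": -70},
  {"x": 253,"y": -184,"az": -77},
  {"x": 276,"y": -200,"az": -84},
  {"x": 299,"y": -217,"az": -91},
  {"x": 322,"y": -234,"az": -98},
  {"x": 345,"y": -250,"az": -105},
  {"x": 368,"y": -267,"az": -112},
  {"x": 391,"y": -284,"az": -119},
  {"x": 414,"y": -301,"az": -126},
  {"x": 414,"y": -301,"az": -133},
  {"x": 414,"y": -301,"az": -140},
])

```text
schema error: expected keys x, y, z, ax, ay, az
```

jog_arm([
  {"az": -7},
  {"az": -14},
  {"az": -21},
  {"az": -28},
  {"az": -35},
  {"az": -42},
  {"az": -49},
  {"az": -56},
  {"az": -58.8},
  {"az": -58.8},
  {"az": -58.8},
], fingers=45)

```text
schema error: expected keys x, y, z, ax, ay, az
```

Run:
```python
from h import *
o=arm.get_obs();print({k:np.round(v,4).tolist() for k,v in o.items()})
C=[.4855,-.1042]
print(proj('wrist',[*C,.147]),proj('wrist',[*C,.117]))
u=proj('wrist',[*C,.13]).astype(int);x0=max(0,min(440,u[0]-100));y0=max(0,min(330,u[1]-75));print(x0,y0)
snap('wrist','w1',(x0,y0,x0+200,y0+150),4)
for d in arm.look_for('plug_grip','wrist')+arm.look_for('collar','wrist'): print(d)
```

```text
{'clock': 0.7, 'joint_positions': [-1.319, 0.2758, 1.5049, 0.0, 1.3607, -0.121], 'qvel': [-0.0004, -0.0005, -0.0017, -0.0012, -0.0005, -0.0012], 'joint_efforts': [-0.001, -41.651, -24.6052, -0.0001, -0.0001, -0.0], 'tool_pos': [0.2094, -0.5355, 0.2454], 'tool_rot': [[0.9313, 0.3642, 0.0], [0.3642, -0.9313, -0.0002], [-0.0, 0.0002, -1.0]], 'wrist_force': [1.466, -0.0837, 0.12], 'ft_torque': [-0.0042, 0.0095, -0.0005], 'finger_force': 0.0, 'width': 0.0856}
[  12.61029215 -160.12273991] [  28.40459558 -148.60880511]
0 0
```

View pics/w1.png

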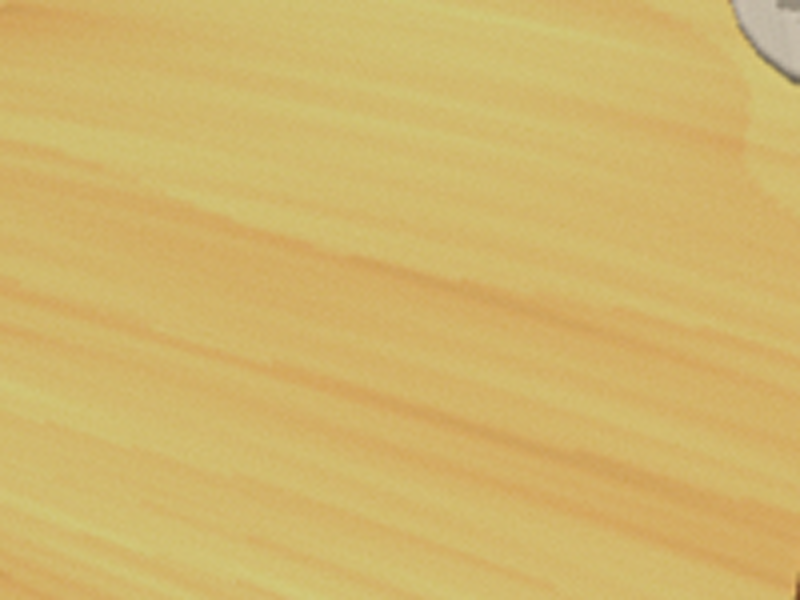

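The move was refused because every row needs all six keys, so the arm hasn't moved and the picture shows only bare table. I'll resend it with full rows.

jog_arm([
  {"x": 46,"y": -33,"z": 0,"ax": 0,"ay": 0,"az": -7},
  {"x": 69,"y": -50,"z": 0,"ax": 0,"ay": 0,"az": -14},
  {"x": 92,"y": -67,"z": 0,"ax": 0,"ay": 0,"az": -21},
  {"x": 115,"y": -84,"z": 0,"ax": 0,"ay": 0,"az": -28},
  {"x": 138,"y": -100,"z": 0,"ax": 0,"ay": 0,"az": -35},
  {"x": 161,"y": -117,"z": 0,"ax": 0,"ay": 0,"az": -42},
  {"x": 184,"y": -134,"z": 0,"ax": 0,"ay": 0,"az": -49},
  {"x": 207,"y": -150,"z": 0,"ax": 0,"ay": 0,"az": -56},
  {"x": 230,"y": -167,"z": 0,"ax": 0,"ay": 0,"az": -63},
  {"x": 253,"y": -184,"z": 0,"ax": 0,"ay": 0,"az": -70},
  {"x": 276,"y": -200,"z": 0,"ax": 0,"ay": 0,"az": -77},
  {"x": 299,"y": -217,"z": 0,"ax": 0,"ay": 0,"az": -84},
  {"x": 322,"y": -234,"z": 0,"ax": 0,"ay": 0,"az": -91},
  {"x": 345,"y": -250,"z": 0,"ax": 0,"ay": 0,"az": -98},
  {"x": 368,"y": -267,"z": 0,"ax": 0,"ay": 0,"az": -105},
  {"x": 391,"y": -284,"z": 0,"ax": 0,"ay": 0,"az": -112},
  {"x": 414,"y": -301,"z": 0,"ax": 0,"ay": 0,"az": -119},
  {"x": 414,"y": -301,"z": 0,"ax": 0,"ay": 0,"az": -126},
  {"x": 414,"y": -301,"z": 0,"ax": 0,"ay": 0,"az": -133},
  {"x": 414,"y": -301,"z": 0,"ax": 0,"ay": 0,"az": -140},
])

```text
clock: 2.52
tool_pos: [0.4857, -0.1037, 0.2453]
tool_rot: [[-0.95, 0.312, -0.0], [0.312, 0.95, -0.0], [-0.0, -0.0, -1.0]]
wrist_force: [0.6, 0.2, -0.3]
width: 0.0858
finger_force: 0.0
```

jog_arm([
  {"x": 0,"y": 0,"z": 0,"ax": 0,"ay": 0,"az": -7},
  {"x": 0,"y": 0,"z": 0,"ax": 0,"ay": 0,"az": -14},
  {"x": 0,"y": 0,"z": 0,"ax": 0,"ay": 0,"az": -21},
  {"x": 0,"y": 0,"z": 0,"ax": 0,"ay": 0,"az": -28},
  {"x": 0,"y": 0,"z": 0,"ax": 0,"ay": 0,"az": -35},
  {"x": 0,"y": 0,"z": 0,"ax": 0,"ay": 0,"az": -42},
  {"x": 0,"y": 0,"z": 0,"ax": 0,"ay": 0,"az": -49},
  {"x": 0,"y": 0,"z": 0,"ax": 0,"ay": 0,"az": -56},
  {"x": 0,"y": 0,"z": 0,"ax": 0,"ay": 0,"az": -58.8},
  {"x": 0,"y": 0,"z": 0,"ax": 0,"ay": 0,"az": -58.8},
  {"x": 0,"y": 0,"z": 0,"ax": 0,"ay": 0,"az": -58.8},
], fingers=45)

```text
clock: 3.43
tool_pos: [0.4854, -0.1044, 0.2454]
tool_rot: [[-0.765, -0.644, 0.0], [-0.644, 0.765, -0.0], [-0.0, -0.0, -1.0]]
wrist_force: [-1.3, 0.9, -1.1]
width: 0.045
finger_force: 0.0
```

Run:
```python
from h import *
o=arm.get_obs();print({k:np.round(v,4).tolist() for k,v in o.items()})
C=[.4855,-.1042]
print(proj('wrist',[*C,.147]),proj('wrist',[*C,.117]))
u=proj('wrist',[*C,.13]).astype(int);x0=max(0,min(440,u[0]-100));y0=max(0,min(330,u[1]-75));print(x0,y0)
snap('wrist','w2',(x0,y0,x0+200,y0+150),4)
for d in arm.look_for('plug_grip','wrist')+arm.look_for('collar','wrist'): print(d)
```

```text
{'clock': 3.4333, 'joint_positions': [-0.3521, 0.1571, 1.6641, -0.0001, 1.3201, -2.6223], 'qvel': [-0.0013, 0.0022, -0.0003, 0.0001, -0.0, 0.0018], 'joint_efforts': [-0.0005, -34.0212, -24.2233, -0.0009, -0.0007, -0.0499], 'tool_pos': [0.4854, -0.1044, 0.2454], 'tool_rot': [[-0.7652, -0.6438, 0.0001], [-0.6438, 0.7652, -0.0001], [-0.0, -0.0002, -1.0]], 'wrist_force': [-1.2602, 0.8989, -1.0705], 'ft_torque': [-0.0544, 0.04, -0.0491], 'finger_force': 0.0, 'width': 0.045}
[320.73320845 242.91907189] [320.56195708 229.3280175 ]
220 159
{'at': [0.4859, -0.1065, 0.1473], 'conf': 0.72}
{'at': [0.7737, -0.1777, 0.1192], 'conf': 0.52}
{'at': [0.7094, -0.1909, 0.0742], 'conf': 0.75}
{'at': [0.4751, -0.1162, 0.1068], 'conf': 0.59}
```

View pics/w2.png

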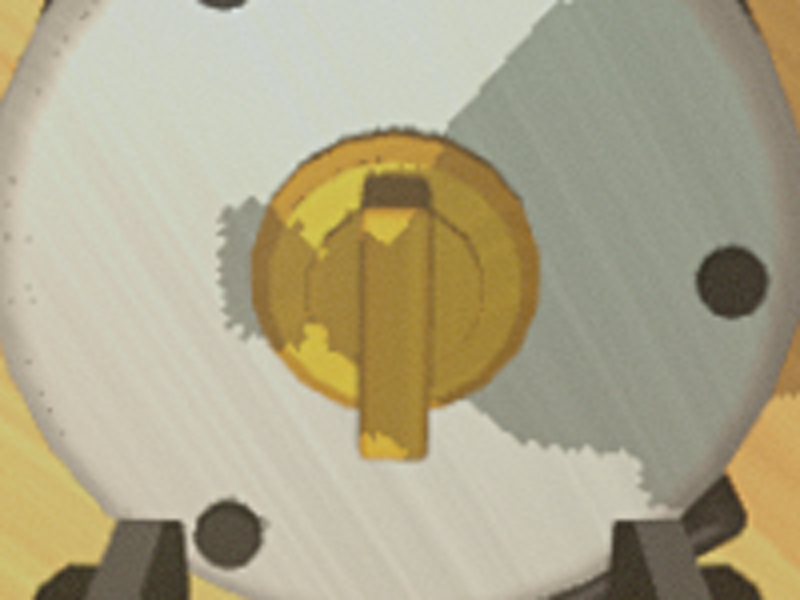

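The wrist crop shows the bar upright and aligned with the tool. Its top face runs from (397,208) to (394,460), the collar centre is at (396,270), and the fingers are at the bottom on either side.

Run:
```python
from h import *
o=arm.get_obs();R=np.array(o['tool_rot'])
W=lambda u,v:(220+(u-1.5)/4,159+(v-1.5)/4)
for n,p,z in [('collar',(396,270),.114),('bar',(395.5,333),.147)]:
    q=atz('wrist',W(*p),z);print(n,q.round(4),(R.T@(q-o['tool_pos'])*1000).round(1))
a=atz('wrist',W(397,208),.147);b=atz('wrist',W(394,460),.147);print(np.degrees(np.arctan2(*(b-a)[1::-1])),np.linalg.norm(a-b))
```

```text
collar [ 0.4852 -0.1063  0.114 ] [  1.3  -1.3 131.3]
bar [ 0.4859 -0.1058  0.147 ] [ 0.5 -1.3 98.3]
39.380120483423646 0.043112889655737036
```

jog_arm([
  {"x": 0.5,"y": -0.8,"z": 30,"ax": 0,"ay": 0,"az": 0},
  {"x": 0.5,"y": -0.8,"z": 60,"ax": 0,"ay": 0,"az": 0},
  {"x": 0.5,"y": -0.8,"z": 85,"ax": 0,"ay": 0,"az": 0},
  {"x": 0.5,"y": -0.8,"z": 98,"ax": 0,"ay": 0,"az": 0},
  {"x": 0.5,"y": -0.8,"z": 105,"ax": 0,"ay": 0,"az": 0},
  {"x": 0.5,"y": -0.8,"z": 105,"ax": 0,"ay": 0,"az": 0},
  {"x": 0.5,"y": -0.8,"z": 105,"ax": 0,"ay": 0,"az": 0},
])

```text
clock: 4.17
tool_pos: [0.486, -0.1055, 0.1407]
tool_rot: [[-0.764, -0.645, 0.001], [-0.645, 0.764, -0.0], [-0.0, -0.001, -1.0]]
wrist_force: [0.5, 0.8, 0.4]
width: 0.0449
finger_force: 0.0
```

jog_arm([
  {"x": 0,"y": 0,"z": 0,"ax": 0,"ay": 0,"az": 0},
  {"x": 0,"y": 0,"z": 0,"ax": 0,"ay": 0,"az": 0},
  {"x": 0,"y": 0,"z": 0,"ax": 0,"ay": 0,"az": 0},
  {"x": 0,"y": 0,"z": 0,"ax": 0,"ay": 0,"az": 0},
  {"x": 0,"y": 0,"z": 0,"ax": 0,"ay": 0,"az": 0},
  {"x": 0,"y": 0,"z": 0,"ax": 0,"ay": 0,"az": 0},
  {"x": 0,"y": 0,"z": 0,"ax": 0,"ay": 0,"az": 0},
  {"x": 0,"y": 0,"z": 0,"ax": 0,"ay": 0,"az": 0},
], fingers=5, grip_force=80)

```text
clock: 4.83
tool_pos: [0.4858, -0.1051, 0.1417]
tool_rot: [[-0.764, -0.645, 0.002], [-0.645, 0.764, 0.0], [-0.001, -0.001, -1.0]]
wrist_force: [-1.0, 1.9, 5.9]
width: 0.0104
finger_force: 78.4
```

```bash
cat > st.py <<'E'
from h import *
o=arm.get_obs();R=np.array(o['tool_rot'])
print(o['clock'],'pos',o['tool_pos'].round(4),'xang',np.degrees(np.arctan2(R[1,0],R[0,0])).round(2),'F',o['wrist_force'].round(2),'Ftool',(R.T@o['wrist_force']).round(2),'M',o['ft_torque'].round(3),'w',o['width'],o['finger_force'],'j6',o['joint_positions'][5].round(3),'tau6',o['joint_efforts'][5].round(3))
E
python3 st.py
```

```text
4.8333 pos [ 0.4858 -0.1051  0.1417] xang -139.86 F [-1.04  1.93  5.91] Ftool [-0.46  2.14 -5.91] M [ 0.269  0.197 -0.115] w 0.010399433294273829 78.37768077850342 j6 -2.625 tau6 -0.045
```

jog_arm([
  {"x": 0,"y": 0,"z": -1,"ax": 0,"ay": 0,"az": 3},
  {"x": 0,"y": 0,"z": -1,"ax": 0,"ay": 0,"az": 6},
  {"x": 0,"y": 0,"z": -1,"ax": 0,"ay": 0,"az": 9},
  {"x": 0,"y": 0,"z": -1,"ax": 0,"ay": 0,"az": 12},
  {"x": 0,"y": 0,"z": -1,"ax": 0,"ay": 0,"az": 15},
  {"x": 0,"y": 0,"z": -1,"ax": 0,"ay": 0,"az": 18},
  {"x": 0,"y": 0,"z": -1,"ax": 0,"ay": 0,"az": 20},
])

```text
clock: 5.42
tool_pos: [0.4856, -0.1049, 0.1418]
tool_rot: [[-0.94, -0.342, 0.001], [-0.342, 0.94, 0.001], [-0.001, 0.0, -1.0]]
wrist_force: [0.3, 2.1, 0.7]
width: 0.0102
finger_force: 79.0
```

```bash
python3 st.py
```

```text
5.4167 pos [ 0.4856 -0.1049  0.1418] xang -159.98 F [0.34 2.11 0.71] Ftool [-1.04  1.86 -0.71] M [ 0.271  0.003 -0.008] w 0.010228181499366194 78.95021796226501 j6 -2.274 tau6 -0.171
```

jog_arm([
  {"x": 0,"y": 0,"z": 0,"ax": 0,"ay": 0,"az": 3},
  {"x": 0,"y": 0,"z": 0,"ax": 0,"ay": 0,"az": 6},
  {"x": 0,"y": 0,"z": 0,"ax": 0,"ay": 0,"az": 9},
  {"x": 0,"y": 0,"z": 0,"ax": 0,"ay": 0,"az": 12},
  {"x": 0,"y": 0,"z": 0,"ax": 0,"ay": 0,"az": 15},
  {"x": 0,"y": 0,"z": 0,"ax": 0,"ay": 0,"az": 18},
  {"x": 0,"y": 0,"z": 0,"ax": 0,"ay": 0,"az": 20},
])

```text
clock: 6.0
tool_pos: [0.4855, -0.1046, 0.1417]
tool_rot: [[-1.0, -0.0, 0.0], [-0.0, 1.0, 0.001], [-0.0, 0.001, -1.0]]
wrist_force: [0.6, 2.5, 0.9]
width: 0.01
finger_force: 79.0
```

```bash
python3 st.py
```

```text
6.0 pos [ 0.4855 -0.1046  0.1417] xang -179.98 F [0.58 2.51 0.9 ] Ftool [-0.58  2.51 -0.9 ] M [0.442 0.001 0.08 ] w 0.009992591075090023 78.99665951728821 j6 -1.925 tau6 -0.17
```

jog_arm([
  {"x": 0,"y": 0,"z": 0,"ax": 0,"ay": 0,"az": 3},
  {"x": 0,"y": 0,"z": 0,"ax": 0,"ay": 0,"az": 6},
  {"x": 0,"y": 0,"z": 0,"ax": 0,"ay": 0,"az": 8},
])

```text
clock: 6.25
tool_pos: [0.4855, -0.1044, 0.1417]
tool_rot: [[-0.99, 0.139, 0.0], [0.139, 0.99, 0.002], [-0.0, 0.002, -1.0]]
wrist_force: [0.3, 2.3, 1.4]
width: 0.0102
finger_force: 79.0
```

```bash
python3 st.py
```

```text
6.25 pos [ 0.4855 -0.1044  0.1417] xang 172.02 F [0.28 2.3  1.38] Ftool [ 0.04  2.32 -1.38] M [0.486 0.013 0.066] w 0.01019675942063439 79.00732040405273 j6 -1.786 tau6 -0.17
```

jog_arm([
  {"x": 0,"y": 0,"z": 0,"ax": 0,"ay": 0,"az": 3},
  {"x": 0,"y": 0,"z": 0,"ax": 0,"ay": 0,"az": 6},
  {"x": 0,"y": 0,"z": 0,"ax": 0,"ay": 0,"az": 8},
])

```text
clock: 6.5
tool_pos: [0.4855, -0.1043, 0.1418]
tool_rot: [[-0.961, 0.276, 0.001], [0.276, 0.961, 0.002], [-0.0, 0.002, -1.0]]
wrist_force: [-0.4, 3.5, 0.3]
width: 0.0101
finger_force: 79.0
```

```bash
python3 st.py
```

```text
6.5 pos [ 0.4855 -0.1043  0.1418] xang 164.01 F [-0.36  3.45  0.34] Ftool [ 1.3   3.22 -0.34] M [0.515 0.046 0.111] w 0.010117188366807214 79.01315331459045 j6 -1.646 tau6 -0.17
```

jog_arm([
  {"x": 0,"y": 0,"z": 0,"ax": 0,"ay": 0,"az": 3},
  {"x": 0,"y": 0,"z": 0,"ax": 0,"ay": 0,"az": 6},
  {"x": 0,"y": 0,"z": 0,"ax": 0,"ay": 0,"az": 8},
])

```text
clock: 6.75
tool_pos: [0.4855, -0.1042, 0.1418]
tool_rot: [[-0.914, 0.406, 0.001], [0.406, 0.914, 0.002], [0.0, 0.002, -1.0]]
wrist_force: [-0.1, 4.0, 0.4]
width: 0.0099
finger_force: 79.1
```

```bash
python3 st.py
```

```text
6.75 pos [ 0.4855 -0.1042  0.1418] xang 156.04 F [-0.09  4.03  0.41] Ftool [ 1.72  3.65 -0.4 ] M [ 0.585 -0.03   0.235] w 0.009879999823520101 79.06184077262878 j6 -1.507 tau6 0.005
```

jog_arm([
  {"x": 0,"y": 0,"z": 0,"ax": 0,"ay": 0,"az": 3},
  {"x": 0,"y": 0,"z": 0,"ax": 0,"ay": 0,"az": 6},
  {"x": 0,"y": 0,"z": 0,"ax": 0,"ay": 0,"az": 8},
])

```text
clock: 7.0
tool_pos: [0.4856, -0.1041, 0.1417]
tool_rot: [[-0.848, 0.529, 0.001], [0.529, 0.848, 0.002], [0.001, 0.002, -1.0]]
wrist_force: [0.3, 3.1, -0.0]
width: 0.0104
finger_force: 79.1
```

```bash
python3 st.py
```

```text
7.0 pos [ 0.4856 -0.1041  0.1417] xang 148.05 F [ 0.27  3.09 -0.01] Ftool [1.4  2.76 0.01] M [ 0.67  -0.034  0.331] w 0.010427441860514074 79.07723665237427 j6 -1.367 tau6 0.072
```

The bite shows clearly: both readings jumped and then rose along the given slope. The plug is about 0.21 rad past the bite, and I'm aiming for about 0.42.

jog_arm([
  {"x": 0,"y": 0,"z": 0,"ax": 0,"ay": 0,"az": 3},
  {"x": 0,"y": 0,"z": 0,"ax": 0,"ay": 0,"az": 6},
  {"x": 0,"y": 0,"z": 0,"ax": 0,"ay": 0,"az": 8},
])

```text
clock: 7.25
tool_pos: [0.4856, -0.104, 0.1418]
tool_rot: [[-0.767, 0.642, 0.001], [0.642, 0.767, 0.002], [0.001, 0.002, -1.0]]
wrist_force: [0.3, 4.3, 0.7]
width: 0.01
finger_force: 79.1
```

```bash
python3 st.py
```

```text
7.25 pos [ 0.4856 -0.104   0.1418] xang 140.06 F [0.29 4.35 0.73] Ftool [ 2.57  3.52 -0.72] M [ 0.717 -0.046  0.392] w 0.010022458254269688 79.09364104270935 j6 -1.228 tau6 0.141
```

jog_arm([
  {"x": 0,"y": 0,"z": 0,"ax": 0,"ay": 0,"az": 3},
  {"x": 0,"y": 0,"z": 0,"ax": 0,"ay": 0,"az": 5},
])

```text
clock: 7.42
tool_pos: [0.4857, -0.1039, 0.1417]
tool_rot: [[-0.708, 0.706, 0.001], [0.706, 0.708, 0.002], [0.001, 0.002, -1.0]]
wrist_force: [0.8, 4.3, 0.2]
width: 0.01
finger_force: 79.1
```

```bash
python3 st.py
```

```text
7.4167 pos [ 0.4857 -0.1039  0.1417] xang 135.07 F [0.78 4.29 0.23] Ftool [ 2.47  3.59 -0.22] M [ 0.751 -0.077  0.419] w 0.010032373933685022 79.10545706748962 j6 -1.141 tau6 0.175
```

jog_arm([
  {"x": 0,"y": 0,"z": 0,"ax": 0,"ay": 0,"az": 0},
  {"x": 0,"y": 0,"z": 0,"ax": 0,"ay": 0,"az": 0},
  {"x": 0,"y": 0,"z": 0,"ax": 0,"ay": 0,"az": 0},
  {"x": 0,"y": 0,"z": 0,"ax": 0,"ay": 0,"az": 0},
  {"x": 0,"y": 0,"z": 0,"ax": 0,"ay": 0,"az": 0},
  {"x": 0,"y": 0,"z": 0,"ax": 0,"ay": 0,"az": 0},
], fingers=45)

```text
clock: 7.92
tool_pos: [0.4855, -0.1056, 0.1414]
tool_rot: [[-0.709, 0.705, 0.0], [0.705, 0.709, -0.0], [-0.0, -0.0, -1.0]]
wrist_force: [-0.1, 0.3, 0.5]
width: 0.0449
finger_force: 0.0
```

```bash
python3 st.py
```

```text
7.9167 pos [ 0.4855 -0.1056  0.1414] xang 135.16 F [-0.15  0.29  0.51] Ftool [ 0.31  0.1  -0.51] M [-0.013 -0.027 -0.023] w 0.04491627275116322 0.0 j6 -1.142 tau6 -0.002
```

jog_arm([
  {"x": 0,"y": 0,"z": -10,"ax": 0,"ay": 0,"az": 0},
  {"x": 0,"y": 0,"z": -40,"ax": 0,"ay": 0,"az": 0},
  {"x": 0,"y": 0,"z": -75,"ax": 0,"ay": 0,"az": 0},
  {"x": 18,"y": 15,"z": -100,"ax": 0,"ay": 0,"az": 0},
  {"x": 45,"y": 38,"z": -105,"ax": 0,"ay": 0,"az": 0},
  {"x": 72,"y": 61,"z": -105,"ax": 0,"ay": 0,"az": 0},
  {"x": 99,"y": 84,"z": -105,"ax": 0,"ay": 0,"az": 0},
  {"x": 126,"y": 107,"z": -105,"ax": 0,"ay": 0,"az": 0},
  {"x": 152,"y": 130,"z": -105,"ax": 0,"ay": 0,"az": 0},
  {"x": 172,"y": 147,"z": -105,"ax": 0,"ay": 0,"az": 0},
  {"x": 179,"y": 153,"z": -105,"ax": 0,"ay": 0,"az": 0},
  {"x": 179,"y": 153,"z": -105,"ax": 0,"ay": 0,"az": 0},
  {"x": 179,"y": 153,"z": -105,"ax": 0,"ay": 0,"az": 0},
])

```text
clock: 9.0
tool_pos: [0.4666, 0.1289, 0.2466]
tool_rot: [[-0.71, 0.704, 0.001], [0.704, 0.71, -0.001], [-0.001, -0.001, -1.0]]
wrist_force: [-0.3, 0.3, -0.8]
width: 0.0454
finger_force: 0.0
```

```bash
python3 st.py
python3 - <<'E'
from h import *
C=[.466,.129]
print(proj('wrist',[*C,.072]),proj('wrist',[*C,.05]))
u=proj('wrist',[*C,.06]).astype(int);x0=u[0]-100;y0=max(0,min(330,u[1]-75));print(x0,y0)
snap('wrist','w3',(x0,y0,x0+200,y0+150),4)
for d in arm.look_for('cap','wrist'): print(d)
E
```

```text
9.0 pos [0.4666 0.1289 0.2466] xang 135.23 F [-0.26  0.33 -0.79] Ftool [0.42 0.05 0.79] M [-0.01  -0.013  0.019] w 0.04543516080046137 0.0 j6 -0.662 tau6 0.018
[319.22651963 211.08849994] [319.23195622 205.06483365]
219 132
{'at': [0.4678, 0.131, 0.0514], 'conf': 0.91}
```

View pics/w3.png

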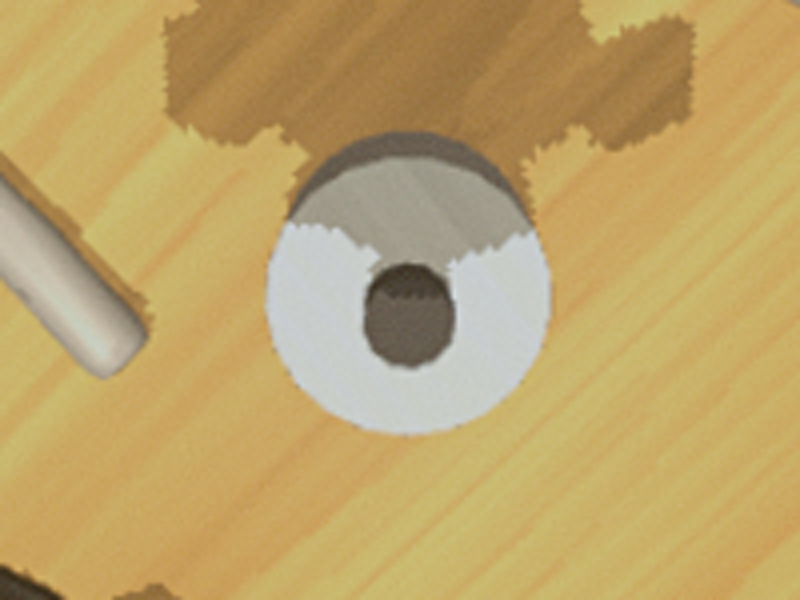

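The cup's top disc is centred at crop (409,296), and the top face of its black knob at about (409,321).

Run:
```python
from h import *
o=arm.get_obs();R=np.array(o['tool_rot'])
W=lambda u,v:(219+(u-1.5)/4,132+(v-1.5)/4)
for p,z in [((409,296),.05),((409.5,321.5),.072)]:
    q=atz('wrist',W(*p),z);print(q.round(4),(R.T@(q-o['tool_pos'])*1000).round(1))
```

```text
[0.4674 0.1289 0.05  ] [  0.3   1.3 196.4]
[0.4677 0.1287 0.072 ] [ -0.    1.3 174.4]
```

jog_arm([
  {"x": 0,"y": 1,"z": 35,"ax": 0,"ay": 0,"az": 0},
  {"x": 0,"y": 1,"z": 70,"ax": 0,"ay": 0,"az": 0},
  {"x": 0,"y": 1,"z": 105,"ax": 0,"ay": 0,"az": 0},
  {"x": 0,"y": 1,"z": 135,"ax": 0,"ay": 0,"az": 0},
  {"x": 0,"y": 1,"z": 158,"ax": 0,"ay": 0,"az": 0},
  {"x": 0,"y": 1,"z": 171,"ax": 0,"ay": 0,"az": 0},
  {"x": 0,"y": 1,"z": 177,"ax": 0,"ay": 0,"az": 0},
  {"x": 0,"y": 1,"z": 177,"ax": 0,"ay": 0,"az": 0},
  {"x": 0,"y": 1,"z": 177,"ax": 0,"ay": 0,"az": 0},
])

```text
clock: 9.85
tool_pos: [0.4679, 0.1292, 0.0697]
tool_rot: [[-0.708, 0.706, 0.001], [0.706, 0.708, -0.0], [-0.001, 0.0, -1.0]]
wrist_force: [1.1, -0.6, -0.2]
width: 0.045
finger_force: 0.0
```

jog_arm([
  {"x": 0,"y": 0,"z": 0,"ax": 0,"ay": 0,"az": 0},
  {"x": 0,"y": 0,"z": 0,"ax": 0,"ay": 0,"az": 0},
  {"x": 0,"y": 0,"z": 0,"ax": 0,"ay": 0,"az": 0},
  {"x": 0,"y": 0,"z": 0,"ax": 0,"ay": 0,"az": 0},
  {"x": 0,"y": 0,"z": 0,"ax": 0,"ay": 0,"az": 0},
  {"x": 0,"y": 0,"z": 0,"ax": 0,"ay": 0,"az": 0},
  {"x": 0,"y": 0,"z": 0,"ax": 0,"ay": 0,"az": 0},
], fingers=10, grip_force=40)

```text
clock: 10.43
tool_pos: [0.4681, 0.1299, 0.0704]
tool_rot: [[-0.709, 0.705, 0.003], [0.705, 0.709, -0.0], [-0.002, 0.001, -1.0]]
wrist_force: [0.0, -1.8, 7.2]
width: 0.0184
finger_force: 39.3
```

```bash
python3 st.py
```

```text
10.4333 pos [0.4681 0.1299 0.0704] xang 135.19 F [ 0.02 -1.82  7.22] Ftool [-1.31 -1.26 -7.22] M [-0.232  0.045 -0.021] w 0.018428030713173598 39.333599262172356 j6 -0.66 tau6 -0.028
```

jog_arm([
  {"x": 0,"y": 0,"z": -5,"ax": 0,"ay": 0,"az": 0},
  {"x": 0,"y": 0,"z": -20,"ax": 0,"ay": 0,"az": 0},
  {"x": 0,"y": 0,"z": -45,"ax": 0,"ay": 0,"az": 0},
  {"x": 0,"y": 0,"z": -75,"ax": 0,"ay": 0,"az": 0},
  {"x": 0,"y": 0,"z": -105,"ax": 0,"ay": 0,"az": 0},
  {"x": 0,"y": 0,"z": -135,"ax": 0,"ay": 0,"az": 0},
  {"x": 0,"y": 0,"z": -160,"ax": 0,"ay": 0,"az": 0},
  {"x": 0,"y": 0,"z": -175,"ax": 0,"ay": 0,"az": 0},
  {"x": 0,"y": 0,"z": -175,"ax": 0,"ay": 0,"az": 0},
  {"x": 0,"y": 0,"z": -175,"ax": 0,"ay": 0,"az": 0},
])

```text
clock: 11.27
tool_pos: [0.4671, 0.1303, 0.2446]
tool_rot: [[-0.709, 0.705, 0.001], [0.705, 0.709, 0.0], [-0.001, 0.001, -1.0]]
wrist_force: [-0.1, 0.7, -0.7]
width: 0.0182
finger_force: 39.2
```

```bash
python3 st.py
python3 - <<'E'
from h import *
im=snap('wrist','w4',(160,100,480,340),2.5)
o=arm.get_obs();p=np.array(o['tool_pos']);R=np.array(o['tool_rot'])
for n,off in [('top disc',.0204),('rim',.0704)]:print(n,proj('wrist',p+R[:,2]*off))
E
```

```text
11.2667 pos [0.4671 0.1303 0.2446] xang 135.17 F [-0.14  0.75 -0.68] Ftool [0.62 0.43 0.68] M [0.007 0.034 0.015] w 0.018234002212431953 39.215500485152006 j6 -0.66 tau6 -0.0
top disc [319.84631137 297.08652537]
rim [319.68497261 256.87635969]
```

View pics/w4.png

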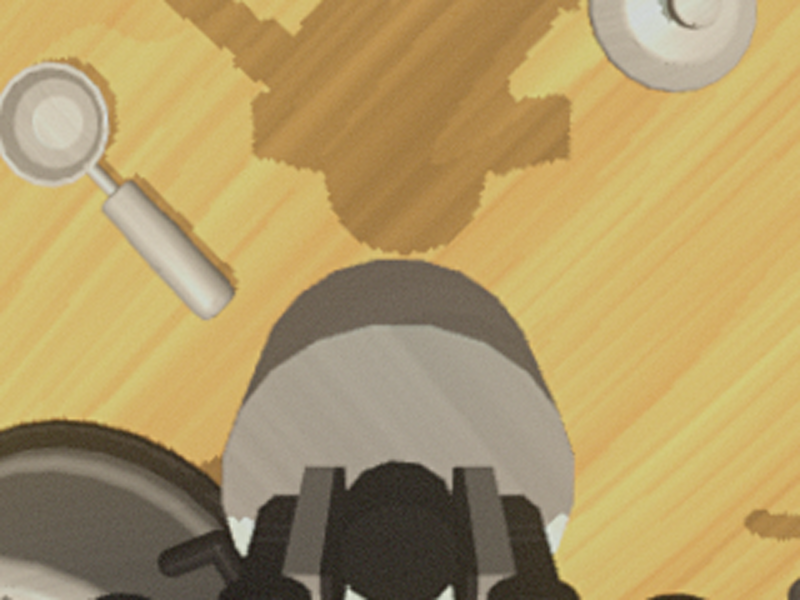

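The cup hangs upright in the fingers. Its top disc spans crop x 222 to 574, its far edge is at y=325, and the rim's far edge is at y=259.

Run:
```python
from h import *
o=arm.get_obs();p=np.array(o['tool_pos']);R=np.array(o['tool_rot'])
e=np.array(arm.get_calibration('wrist')['eye']);s=np.sign((R.T@(e-p))[0]);print('cam in tool',R.T@(e-p))
for dx in (-2,-1,0,1,2):
  print(dx,[proj('wrist',p+R@np.array([dx/1e3+s*.0325,0,z])).round(1)[1] for z in(.0204,.0704)],'seen 229.8 203.4')
C=np.array([.486,-.1045,p[2]]);print((R.T@(C-p)*1e3).round(1))
```

```text
cam in tool [ 0.0771853  -0.00025561 -0.12837515]
-2 [np.float64(232.2), np.float64(205.0)] seen 229.8 203.4
-1 [np.float64(230.0), np.float64(203.2)] seen 229.8 203.4
0 [np.float64(227.7), np.float64(201.4)] seen 229.8 203.4
1 [np.float64(225.4), np.float64(199.6)] seen 229.8 203.4
2 [np.float64(223.1), np.float64(197.8)] seen 229.8 203.4
[-179.3 -152.5   -0. ]
```

jog_arm([
  {"x": -10,"y": -8,"z": 0,"ax": 0,"ay": 0,"az": 0},
  {"x": -30,"y": -26,"z": 0,"ax": 0,"ay": 0,"az": 0},
  {"x": -55,"y": -47,"z": 0,"ax": 0,"ay": 0,"az": 0},
  {"x": -80,"y": -68,"z": 0,"ax": 0,"ay": 0,"az": 0},
  {"x": -105,"y": -90,"z": 0,"ax": 0,"ay": 0,"az": 0},
  {"x": -130,"y": -111,"z": 0,"ax": 0,"ay": 0,"az": 0},
  {"x": -150,"y": -129,"z": 0,"ax": 0,"ay": 0,"az": 0},
  {"x": -167,"y": -143,"z": 0,"ax": 0,"ay": 0,"az": 0},
  {"x": -178,"y": -152.5,"z": 0,"ax": 0,"ay": 0,"az": 0},
  {"x": -178,"y": -152.5,"z": 0,"ax": 0,"ay": 0,"az": 0},
  {"x": -178,"y": -152.5,"z": 0,"ax": 0,"ay": 0,"az": 0},
  {"x": -178,"y": -152.5,"z": 0,"ax": 0,"ay": 0,"az": 0},
])

```text
clock: 12.32
tool_pos: [0.485, -0.1027, 0.243]
tool_rot: [[-0.709, 0.705, -0.003], [0.705, 0.709, 0.002], [0.003, -0.001, -1.0]]
wrist_force: [0.7, 0.1, -0.2]
width: 0.0183
finger_force: 39.2
```

```bash
python3 st.py
```

```text
12.3167 pos [ 0.485  -0.1027  0.243 ] xang 135.16 F [ 0.67  0.11 -0.17] Ftool [-0.4   0.55  0.16] M [-0.011  0.022 -0.021] w 0.018253579102862672 39.2368106811773 j6 -1.138 tau6 0.001
```

jog_arm([
  {"x": 0,"y": 0,"z": 12,"ax": 0,"ay": 0,"az": 0},
  {"x": 0,"y": 0,"z": 26,"ax": 0,"ay": 0,"az": 0},
  {"x": 0,"y": 0,"z": 40,"ax": 0,"ay": 0,"az": 0},
  {"x": 0,"y": 0,"z": 50,"ax": 0,"ay": 0,"az": 0},
  {"x": 0,"y": 0,"z": 54,"ax": 0,"ay": 0,"az": 0},
  {"x": 0,"y": 0,"z": 54,"ax": 0,"ay": 0,"az": 0},
])

```text
clock: 12.82
tool_pos: [0.485, -0.1025, 0.1892]
tool_rot: [[-0.71, 0.704, -0.002], [0.704, 0.71, 0.001], [0.002, -0.001, -1.0]]
wrist_force: [-0.4, 0.4, -0.9]
width: 0.018
finger_force: 39.2
```

```bash
python3 st.py;  python3 - <<'E'
from h import *
a=arm.snapshot('scene')[185:285,222:372];b=arm.snapshot('top')[210:310,262:412]
im=np.hstack([cv2.resize(i,None,fx=2.66,fy=2.66,interpolation=cv2.INTER_CUBIC) for i in (a,b)])
cv2.imwrite('pics/d1.png',im[:,:,::-1])
E
```

```text
12.8167 pos [ 0.485  -0.1025  0.1892] xang 135.22 F [-0.37  0.43 -0.94] Ftool [0.56 0.05 0.94] M [ 0.024 -0.049 -0.03 ] w 0.018017554119102372 39.22547977301292 j6 -1.138 tau6 0.001
```

View pics/d1.png

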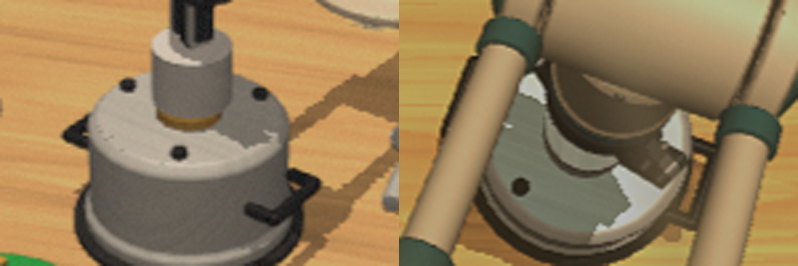

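The scene crop shows the cup over the collar, with its sides at x 152 to 231 and the brass visible at 158 to 222, so it is well centred. I'll correct about 1 mm and lower it.

jog_arm([
  {"x": -1,"y": -0.7,"z": 0,"ax": 0,"ay": 0,"az": 0},
  {"x": -1,"y": -0.7,"z": 2,"ax": 0,"ay": 0,"az": 0},
  {"x": -1,"y": -0.7,"z": 4,"ax": 0,"ay": 0,"az": 0},
  {"x": -1,"y": -0.7,"z": 6,"ax": 0,"ay": 0,"az": 0},
  {"x": -1,"y": -0.7,"z": 6,"ax": 0,"ay": 0,"az": 0},
])

```text
clock: 13.33
tool_pos: [0.4858, -0.1047, 0.184]
tool_rot: [[-0.709, 0.705, -0.001], [0.705, 0.709, 0.0], [0.001, -0.0, -1.0]]
wrist_force: [-0.5, -0.5, -1.1]
width: 0.0181
finger_force: 39.2
```

```bash
python3 st.py
```

```text
13.3333 pos [ 0.4858 -0.1047  0.184 ] xang 135.15 F [-0.49 -0.49 -1.11] Ftool [-0.   -0.69  1.11] M [ 0.012 -0.021  0.013] w 0.018134016915690745 39.23870762810111 j6 -1.14 tau6 0.0
```

jog_arm([
  {"x": 0,"y": 0,"z": 2,"ax": 0,"ay": 0,"az": 0},
  {"x": 0,"y": 0,"z": 4,"ax": 0,"ay": 0,"az": 0},
  {"x": 0,"y": 0,"z": 6,"ax": 0,"ay": 0,"az": 0},
  {"x": 0,"y": 0,"z": 7,"ax": 0,"ay": 0,"az": 0},
  {"x": 0,"y": 0,"z": 7,"ax": 0,"ay": 0,"az": 0},
])

```text
clock: 13.75
tool_pos: [0.4858, -0.1047, 0.1769]
tool_rot: [[-0.709, 0.705, -0.001], [0.705, 0.709, 0.0], [0.001, -0.0, -1.0]]
wrist_force: [0.5, -0.8, -0.1]
width: 0.0183
finger_force: 39.2
```

```bash
python3 st.py
```

```text
13.75 pos [ 0.4858 -0.1047  0.1769] xang 135.16 F [ 0.47 -0.84 -0.11] Ftool [-0.93 -0.26  0.11] M [0.013 0.02  0.035] w 0.018348907899189238 39.237592548597604 j6 -1.14 tau6 0.0
```

Rim height is now about 0.1065 m, past the collar's chamfer with no contact. I'll go down to contact, check, then release.

jog_arm([
  {"x": 0,"y": 0,"z": 1,"ax": 0,"ay": 0,"az": 0},
  {"x": 0,"y": 0,"z": 2,"ax": 0,"ay": 0,"az": 0},
  {"x": 0,"y": 0,"z": 2.5,"ax": 0,"ay": 0,"az": 0},
  {"x": 0,"y": 0,"z": 2.5,"ax": 0,"ay": 0,"az": 0},
])

```text
clock: 14.08
tool_pos: [0.4861, -0.105, 0.1755]
tool_rot: [[-0.709, 0.705, 0.001], [0.705, 0.709, -0.001], [-0.001, -0.0, -1.0]]
wrist_force: [-1.5, 0.1, 4.4]
width: 0.0184
finger_force: 39.7
```

```bash
python3 st.py
```

```text
14.0833 pos [ 0.4861 -0.105   0.1755] xang 135.17 F [-1.5   0.05  4.44] Ftool [ 1.1  -1.02 -4.44] M [-0.041  0.208 -0.022] w 0.01840702254338044 39.6942538570147 j6 -1.14 tau6 0.004
```

jog_arm([
  {"x": 0,"y": 0,"z": 0,"ax": 0,"ay": 0,"az": 0},
  {"x": 0,"y": 0,"z": 0,"ax": 0,"ay": 0,"az": 0},
  {"x": 0,"y": 0,"z": 0,"ax": 0,"ay": 0,"az": 0},
  {"x": 0,"y": 0,"z": 0,"ax": 0,"ay": 0,"az": 0},
  {"x": 0,"y": 0,"z": 0,"ax": 0,"ay": 0,"az": 0},
  {"x": 0,"y": 0,"z": 0,"ax": 0,"ay": 0,"az": 0},
], fingers=45)

```text
clock: 14.58
tool_pos: [0.4861, -0.1048, 0.1747]
tool_rot: [[-0.709, 0.705, -0.0], [0.705, 0.709, 0.0], [0.0, -0.0, -1.0]]
wrist_force: [-1.0, -1.3, -0.3]
width: 0.0455
finger_force: 0.0
```

jog_arm([
  {"x": 0,"y": 0,"z": -10,"ax": 0,"ay": 0,"az": 0},
  {"x": 0,"y": 0,"z": -30,"ax": 0,"ay": 0,"az": 0},
  {"x": 0,"y": 0,"z": -60,"ax": 0,"ay": 0,"az": 0},
  {"x": 0,"y": 0,"z": -80,"ax": 0,"ay": 0,"az": 0},
  {"x": 30,"y": -30,"z": -90,"ax": 0,"ay": 0,"az": 0},
  {"x": 55,"y": -55,"z": -90,"ax": 0,"ay": 0,"az": 0},
  {"x": 80,"y": -80,"z": -90,"ax": 0,"ay": 0,"az": 0},
  {"x": 100,"y": -100,"z": -90,"ax": 0,"ay": 0,"az": 0},
  {"x": 110,"y": -110,"z": -90,"ax": 0,"ay": 0,"az": 0},
  {"x": 110,"y": -110,"z": -90,"ax": 0,"ay": 0,"az": 0},
  {"x": 110,"y": -110,"z": -90,"ax": 0,"ay": 0,"az": 0},
])

```text
clock: 15.5
tool_pos: [0.3312, -0.1056, 0.2657]
tool_rot: [[-0.708, 0.706, 0.003], [0.706, 0.708, -0.001], [-0.003, 0.001, -1.0]]
wrist_force: [1.7, 0.2, -1.0]
width: 0.045
finger_force: 0.0
```

```bash
python3 st.py;  python3 - <<'E'
from h import *
a=arm.snapshot('scene')[185:285,222:372];b=arm.snapshot('top')[210:310,262:412]
im=np.hstack([cv2.resize(i,None,fx=2.66,fy=2.66,interpolation=cv2.INTER_CUBIC) for i in (a,b)])
cv2.imwrite('pics/d2.png',im[:,:,::-1])
for c in('scene','top'): print(c,[proj(c,[.486,-.1045,z]).round(1) for z in(.105,.155,.177)],arm.look_for('cap',c)[:2])
E
```

```text
15.5 pos [ 0.3312 -0.1056  0.2657] xang 135.1 F [ 1.67  0.2  -0.95] Ftool [-1.04  1.32  0.96] M [ 0.022  0.023 -0.057] w 0.04497585526245627 0.0 j6 -1.297 tau6 -0.018
scene [array([293., 227.]), array([293., 207.]), array([293. , 197.9])] [{'at': [0.5048, -0.0954, 0.1443], 'conf': 0.94}]
top [array([332.1, 260.4]), array([334. , 257.1]), array([334.9, 255.5])] [{'at': [0.4815, -0.0995, 0.1534], 'conf': 0.72}, {'at': [0.7308, 0.2004, 0.0715], 'conf': 0.17}]
```

View pics/d2.png

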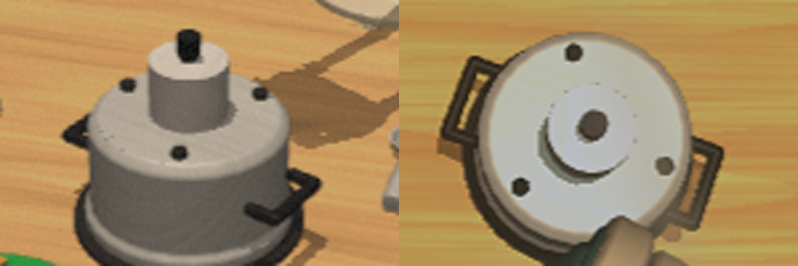

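The cup stands level on the urn with no brass showing. Its top disc is at scene (292.7,207.6), against (293,207) predicted for fully seated. I'm handing in.

```bash
python3 -c "
from rig import arm
print(arm.close_job())"
```

```text
the job is handed in; nothing more can be done
None
```

I turned the plug to about 0.41 rad past its bite (about 0.40 N m, hand-tight), set the cover cup all the way down over it on the steel urn, and handed the job in at about 16 s with the arm clear; no verdict came back.

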